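Put the microscope kit back in its sprung trays

ROBOT

A 7-joint arm with a two-finger parallel gripper is mounted at the origin on the work surface. World frame = base frame: x ahead of the robot, y to its left, z up, the work surface at z = 0. Lengths are in mm, angles in rad, forces in N, time in s.
With the tool pointing down it reaches from about 425 to 825 mm from the base axis. Payload 3.6 kg.
Tool frame: the origin (TCP) lies midway between the tips of the shut fingers; the grasp point (between the pads) lies 19 mm behind it (pinch_z is the z of the grasp point in the tool frame, in mm); z points along the fingers, y is the line along which they close (so a half turn about z gives the same grasp; the last joint's range is limited). The gripper opens to 93 mm and grips with 3 to 60 N. Pads are 15 mm wide; open, the fingers measure 128 mm over their backs; the gripper's body (75 mm by 188 mm) begins 65 mm behind the grasp point.
Start: joints at [1.304, 0.615, -0.013, 1.423, 0.008, 1.103, -0.04], TCP at [154.394, -631.367, 218.64] pointing down, gripper open.
Joint ranges: [-3.12, 3.12], [-0.3, 2.06], [-1.34, 1.32], [0.26, 2.42], [-1.36, 4.5], [0.01, 1.98], [-2.84, 2.84]. Speed limits (rad/s): [2.79, 2.79, 3.14, 3.14, 3.14, 3.14, 3.14].

INTERFACE

Orientations are given as a unit quaternion [x, y, z, w].
In Python, from cell import * gives the robot as it stands.
- The arm moves only by the shell command python3 -m creep 'ROWS' [FORCE]. ROWS is JSON, a list of rows, each a list of 3 entries, a list of its own where there are three numbers: the opening, from 0 (shut) to 1 (fully open), then the shift along the tool's x, y, z in cm, then the turn about the tool's z in rad. A call has exactly 10 rows; each row shifts and turns the commanded pose from where the row before left it, along the tool's axes as they then stand; what a row does not reach is not made up. A row lasts 1/8 s, in which the tool goes at most 62.5 mm and 10.7 degrees, less where a joint would pass 70% of its speed; a pose out of reach is approached as far as the arm can. A call with a gripper value outside its range is refused whole. The fingers move at their own pace and stop on an object; FORCE is the grip in N (left out, the last holds). Time passes only in rows, so rows that do not move let the fingers close, or fill a call up. It gives the time, the measured TCP pose, the force, the opening and the grip force at its end, in the units of the state.
- get_state(): the state, without advancing time (a new reading comes with each control period).
- capture(name): name is "scene" or "top" or "wrist"; returns (picture, depth): 480x640x3 uint8, red, green, blue; 480x640 float32, mm along the optical axis (not along the pixel's ray), 0 where there is no reading.
- calibration(name): a dict with "fx", "fy", "cx", "cy" (pixels), "view" (4x4, takes a point from world to camera coordinates); the wrist camera has in their place "T_tool_cam" (4x4, takes a point from camera to tool coordinates, whose origin is the TCP and whose axes are the flange's). Camera axes: x right, y up, looking along -z (the intrinsics and any distortion apply to the point x, -y, -z); pixel columns grow to the right and rows downward; lengths in mm; the calibration is good to about 2 mm. The wrist camera is an equidistant fisheye: a pixel r from the principal point sees the ray r / f radians off the axis. A picture is of the moment at which its call begins: read the wrist's pose just before it. calibration takes no time and is no camera call.
- job_done(): hands the job in; it is judged then, once.
The state is a dict: "time_s": time; "joints": joint angles; "qd": joint speeds; "tau": joint torques, N m; "tool_pos": TCP position; "tool_rot": TCP orientation; "contact_force": force on the tool from outside, world axes, zero at the start; "ft_torque": the same for the moment, N m; "gripper_width": finger opening in mm; "gripper_force": force on a finger pad.
Only numpy, scipy, OpenCV 4.12 (cv2) and the standard library are available. Lean on these libraries where they do the work, as an engineer would, in place of code of your own. Each camera call takes 0.05 s, during which the arm holds its last target. There are 200 camera calls.

TASK

Put the lens brush and the T-shaped specimen-holder bracket away in their own grey insert trays. Each lies flat on its tray's floor, narrow end under the sprung keeper's lip and wide head between the head guides, pressed home against the heel wall by the keeper. Leave the other things on the desk where they are.

Things in the scene. Friction and masses are not known exactly. Their poses are not given: they have to be found in the camera images.
- brush: lens brush, lying flat, 150 mm long, 10 mm thick, 50 g (more or less): wooden handle 18 mm wide from x = -25 to +75 mm, ferrule 26 mm wide (x = -39 to -25 mm) and wide brush head 32 mm wide (x = -75 to -39 mm). Origin: underside, middle of the length; x points to the handle's narrow end, z up.
- brush_toe (a point): underside of the brush at the handle's narrow end (x = +75 mm)
- holder: flat steel T-shaped specimen-holder bracket, 120 mm long, 10 mm thick, 110 g (more or less): shank 24 mm wide from x = -36 to +60 mm, crosspiece 56 mm wide from x = -60 to -36 mm. Origin: underside, middle of the length; x points to the shank's narrow end, z up.
- holder_toe (a point): underside of the bracket at the shank's narrow end (x = +60 mm)
- brush_tray: grey open insert tray of the brush, fixed, 188 x 88 mm (x = -84 to 104 mm). Origin: underside, mid width; x towards the keeper end. Floor top at z = 6 mm. On it 10 mm tall: heel wall at the -x end; head guides 37 mm apart along the 29 mm next to it; shank guides 23 mm apart (8 mm thick) at x = 34 to 52 mm. Sides open for fingers between the guides.
- brush_heel (a point): foot of the heel wall's inner face, on the tray floor, at tray x = -78 mm; the wall is 6 mm thick and 10 mm tall. The part's wide end rests against it when home, its narrow end then at tray x = 72 mm.
- brush_lip (a point): on the sprung steel keeper (38 mm wide): where its upright face meets the lip's underside, 17 mm above the floor, at tray x = 66 mm at rest. The lip overhangs 10 mm towards the heel wall; its top is 23 mm above the floor. Room at rest is 6 mm shorter than the part: tilt it, narrow end low under the lip, push the keeper back, lower the wide end. Rails 18 mm tall, 42 mm apart, flank it.
- holder_tray: grey open insert tray of the bracket, fixed, 158 x 88 mm (x = -69 to 89 mm). Origin: underside, mid width; x towards the keeper end. Floor top at z = 6 mm. On it 10 mm tall: heel wall at the -x end; head guides 61 mm apart along the 19 mm next to it; shank guides 29 mm apart (8 mm thick) at x = 19 to 37 mm. Sides open for fingers between the guides.
- holder_heel (a point): foot of the heel wall's inner face, on the tray floor, at tray x = -63 mm; the wall is 6 mm thick and 10 mm tall. The part's wide end rests against it when home, its narrow end then at tray x = 57 mm.
- holder_lip (a point): on the sprung steel keeper (38 mm wide): where its upright face meets the lip's underside, 17 mm above the floor, at tray x = 51 mm at rest. The lip overhangs 10 mm towards the heel wall; its top is 23 mm above the floor. Room at rest is 6 mm shorter than the part: tilt it, narrow end low under the lip, push the keeper back, lower the wide end. Rails 18 mm tall, 42 mm apart, flank it.
- brush_keeper (a joint): travel of this tray's sprung keeper in m: 0 at rest, grows as it is pushed away from the heel wall, hard stop at 0.014. Spring 3 N at 0, 4.5 N at 0.006, 6.5 N at 0.014. Reads about 0.006 with the part home.
- holder_keeper (a joint): travel of this tray's sprung keeper in m: 0 at rest, grows as it is pushed away from the heel wall, hard stop at 0.014. Spring 3 N at 0, 4.5 N at 0.006, 6.5 N at 0.014. Reads about 0.006 with the part home.
- dropper: bystander: white plastic dropper bottle, 38 mm diameter, 140 mm tall; origin under its centre
- mouse: bystander: black computer mouse, 105 x 60 x 36 mm; origin under its centre
- mailer: bystander: blue plastic slide box, 85 x 32 x 18 mm; origin under its centre
- petri: bystander: closed glass dish, 90 mm diameter, 15 mm tall; origin under its centre
- oil: bystander: small amber jar, 36 mm diameter, 65 mm tall; origin under its centre
- pencup: bystander: white cup of pens, 72 mm diameter, 150 mm tall; origin under its centre
Things that resemble listed ones, but are neither listed nor needed, are in the scene too. Leave any green look-alike of the brush_tray alone.

How it is judged (in metres and radians):
At the end, for the whole second after the job is handed in: Each part in its own tray, at rest, flat within 0.05 rad, underside within 3 mm of the floor; narrow end towards the keeper, within 4 mm of home along the tray and 6 mm across, the middle also within 6 mm across; keeper held back 3 to 9.5 mm by it (x of brush_toe in the frame of brush_tray between 0.068 and 0.076 m and y of brush_toe in the frame of brush_tray between -0.006 and 0.006 m and y of brush in the frame of brush_tray between -0.006 and 0.006 m and z of brush in the frame of brush_tray between 0.003 and 0.009 m and angle between each of brush, holder's own z axis and vertical below 0.05 rad and value of joint brush_keeper between 0.003 and 0.0095 m and linear speed of each of brush, holder below 0.01 m/s and x of holder_toe in the frame of holder_tray between 0.053 and 0.061 m and y of holder_toe in the frame of holder_tray between -0.006 and 0.006 m and y of holder in the frame of holder_tray between -0.006 and 0.006 m and z of holder in the frame of holder_tray between 0.003 and 0.009 m and value of joint holder_keeper between 0.003 and 0.0095 m); the robot touches nothing.
It fails at once if a bystander is moved by more than 25 mm (distance of any of dropper, mouse, mailer, petri, oil, pencup from where it was at the start of the episode above 0.025 m).
It also fails if it takes over 62 s, if anything falls off the work surface, if the arm or the gripper's body presses on something with over 40 N, if the wrist force passes 120 N, or if a joint passes its speed limit or range.

## Working session

There is one attempt and no reset: what is moved stays moved. The work goes in short steps, Python scripts to look and compute and a shell command to move; the robot and the scene stay as the last step left them, time stands still between calls to the robot, and variables do not carry over. Pictures are saved under pics/ and viewed, at most 10 in all, crops included, and the job is handed in when it is done.

```bash
ls; mkdir -p pics; python3 - <<'E'
from cell import *
import cv2,numpy as np
print(get_state())
for n in ("scene","top"):
    p,d=capture(n); cv2.imwrite(f"pics/{n}0.png",p[:,:,::-1]); np.savez(f"{n}0.npz",p=p,d=d)
    c=calibration(n); print(n,{k:(np.round(v,3).tolist() if k=="view" else v) for k,v in c.items()}, (d>0).mean())
print(calibration("wrist"))
E
```

```text
pics
{'time_s': 0.0, 'joints': array([ 1.30451252,  0.61590476, -0.01263929,  1.42487874,  0.00817293,
        1.1033881 , -0.04036423]), 'qd': array([ 0.00016068, -0.00094982,  0.0005341 , -0.00179368,  0.0015501 ,
       -0.00061141, -0.00094534]), 'tau': array([-5.64012153e-04, -4.58933616e+01,  2.08926578e-01, -1.65744853e+01,
       -6.11456903e-02,  2.05488189e-02,  2.35378438e-04]), 'tool_pos': array([ 154.18553485, -630.64297062,  217.49719074]), 'tool_rot': array([ 9.92811576e-01,  1.19681145e-01, -1.94564219e-04, -1.24882706e-03]), 'contact_force': array([-0.21697839, -0.24077105,  0.44114099]), 'ft_torque': array([ 0.03171488, -0.0088269 , -0.03273604]), 'gripper_force': 0.0, 'gripper_width': 93.10106719124971}
scene {'fx': 518.0608479516516, 'fy': 518.0608479516516, 'cx': 317.98482391209524, 'cy': 235.016245533092, 'view': [[0.874, 0.486, 0.007, -505.302], [-0.405, 0.721, 0.562, 149.333], [0.269, -0.494, 0.827, -1610.941], [0.0, 0.0, 0.0, 1.0]]} 0.9960481770833334
top {'fx': 486.3395463496396, 'fy': 486.3395463496396, 'cx': 315.6702342901669, 'cy': 237.63817337619474, 'view': [[0.027, -0.999, 0.025, 28.255], [0.982, 0.031, 0.186, -546.27], [-0.187, 0.02, 0.982, -1065.888], [0.0, 0.0, 0.0, 1.0]]} 0.9958561197916667
{'fx': 371.64829954431775, 'fy': 371.64829954431775, 'cx': 319.82383927661954, 'cy': 242.974880430255, 'T_tool_cam': array([[-1.87036869e-04,  9.54671153e-01,  2.97662485e-01,
         8.45799687e+01],
       [ 9.99999948e-01,  2.56538063e-04, -1.94423657e-04,
        -6.02120501e-01],
       [-2.61972414e-04,  2.97662433e-01, -9.54671151e-01,
        -1.66847297e+02],
       [ 0.00000000e+00,  0.00000000e+00,  0.00000000e+00,
         1.00000000e+00]])}
```

View pics/top0.png

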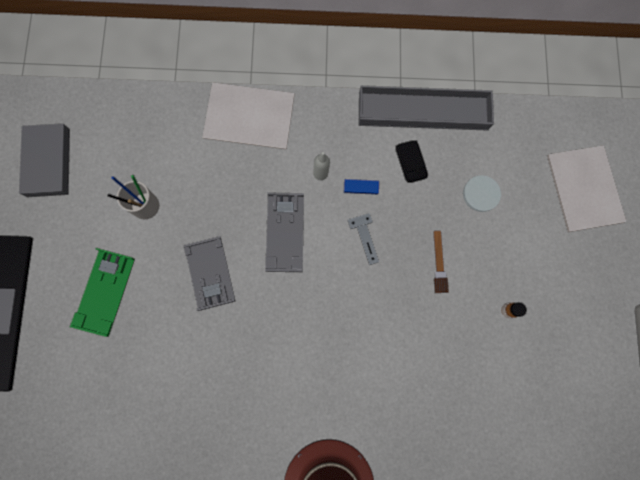

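View pics/scene0.png

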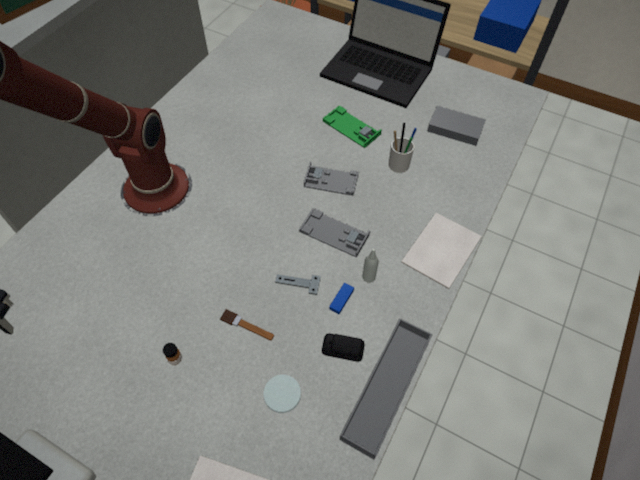

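Top view: the brush lies at (440,262), head down at (441,285). The bracket's crosspiece is at (360,220) and its toe at (375,262). The grey brush tray is at (285,232) with its keeper at the top, and the shorter grey holder tray is at (210,273) with its keeper at the bottom.

```bash
cat > h.py <<'E'
from cell import *
import cv2,numpy as np
from scipy.spatial.transform import Rotation as R
def cam(name,st=None):
    c=calibration(name)
    if name!="wrist":
        return c,np.linalg.inv(c["view"])
    T=np.eye(4);T[:3,:3]=R.from_quat(st["tool_rot"]).as_matrix();T[:3,3]=st["tool_pos"]
    return c,T@c["T_tool_cam"]
def cast(uv,z,name,st=None):
    "pixels (N,2) -> world xy on plane z"
    c,T=cam(name,st); uv=np.atleast_2d(np.asarray(uv,float))
    a=(uv[:,0]-c["cx"])/c["fx"]; b=(uv[:,1]-c["cy"])/c["fy"]
    if name=="wrist":
        r=np.hypot(a,b)+1e-12; s=np.sin(r)/r; d=np.c_[a*s,-b*s,-np.cos(r)]
    else: d=np.c_[a,-b,-np.ones(len(a))]
    d=d@T[:3,:3].T; o=T[:3,3]; t=(z-o[2])/d[:,2]
    return (o+d*t[:,None])[:,:2]
def yaw(st): 
    m=R.from_quat(st["tool_rot"]).as_matrix(); return np.arctan2(m[1,0],m[0,0])
def go(st,x,y,yw):
    "tool-frame shift (cm) for target world xy, and turn"
    m=R.from_quat(st["tool_rot"]).as_matrix(); d=np.array([x,y,st["tool_pos"][2]])-st["tool_pos"]
    t=-(yw-yaw(st)); t=(t+np.pi/2)%np.pi-np.pi/2
    return (m.T@d/10).round(2),round(t,3)
E
python3 - <<'E'
from h import *
f=np.load("top0.npz");p=f["p"];d=f["d"]
c,T=cam("top"); v,u=np.mgrid[:480,:640]
P=np.stack([(u-c["cx"])/c["fx"]*d,-(v-c["cy"])/c["fy"]*d,-d],-1)@T[:3,:3].T+T[:3,3]
z=P[...,2]; print("table z",np.median(z[330:400,250:450]), z[330:400,250:450].std())
m=((z-np.median(z[330:400,250:450])>3)&(d>0)).astype(np.uint8)
cs,_=cv2.findContours(m,cv2.RETR_EXTERNAL,cv2.CHAIN_APPROX_NONE)
for k in cs:
    if cv2.contourArea(k)<60: continue
    k=k[:,0]; w=cast(k,8,"top").astype(np.float32)
    (cx,cy),(a,b),an=cv2.minAreaRect(w); print(k.mean(0).round(),"world",round(cx),round(cy),"size",round(a),round(b),"ang",round(an,1))
for n,uv in dict(brush_head=(441,285),brush_toe=(437,232),hold_head=(360,220),hold_toe=(375,262),dropper=(321,165)).items(): print(n,cast(uv,8,"top"))
E
```

```text
table z 0.7029900454469953 71.14150439918932
[328. 464.] world 59 3 size 82 197 ang 1.1
[638. 332.] world 352 -713 size 12 134 ang 84.4
[514. 309.] world 397 -425 size 38 61 ang 10.0
[102. 292.] world 410 534 size 100 192 ang 77.3
[209. 273.] world 462 290 size 163 97 ang 16.4
[ 11. 309.] world 365 723 size 357 74 ang 8.3
[439. 263.] world 507 -248 size 152 37 ang 7.2
[365. 236.] world 553 -77 size 126 59 ang 20.6
[285. 232.] world 568 118 size 203 95 ang 0.9
[360. 187.] world 685 -63 size 46 88 ang 5.9
[482. 194.] world 678 -360 size 96 93 ang 71.1
[131. 195.] world 643 484 size 149 82 ang 53.7
[320. 167.] world 733 35 size 42 72 ang 76.4
[584. 187.] world 702 -619 size 212 157 ang 12.9
[409. 161.] world 752 -184 size 109 71 ang 18.7
[ 45. 160.] world 727 706 size 189 124 ang 5.9
[424. 108.] world 896 -223 size 349 114 ang 89.6
[249. 115.] world 861 218 size 216 161 ang 83.8
brush_head [[ 449.13187695 -255.16010931]]
brush_toe [[ 576.4698282 -248.179359 ]]
hold_head [[599.98314952 -62.14018865]]
hold_toe [[499.07081015 -98.80808036]]
dropper [[735.31707454  35.2558365 ]]
```

```bash
python3 -m creep '[[0.6,[4.8,-3.2,0.5],0],[0.6,[4.8,-3.2,0.5],0],[0.6,[4.8,-3.2,0.5],0],[0.6,[4.8,-3.2,0.5],0],[0.6,[4.8,-3.2,1.0],0],[0.6,[4.8,-3.2,1.7],0],[0.6,[4.8,-3.2,2.0],0],[0.6,[4.8,-3.2,2.0],0],[0.6,[4.8,-3.2,2.0],0],[0.6,[0,0,1.0],0.18]]' 20
python3 - <<'E'
from h import *
st=get_state(); p,d=capture("wrist"); cv2.imwrite("pics/w1.png",p[:,:,::-1]); np.savez("w1.npz",p=p,d=d,**{k:st[k] for k in("tool_pos","tool_rot")})
E
```

```text
time_s: 1.35
tool_pos: [509.0, -242.1, 100.0]
tool_rot: [0.999, 0.033, 0.0, -0.003]
contact_force: [-0.5, -0.3, -0.0]
gripper_width: 55.5
gripper_force: 0.0
```

View pics/w1.png

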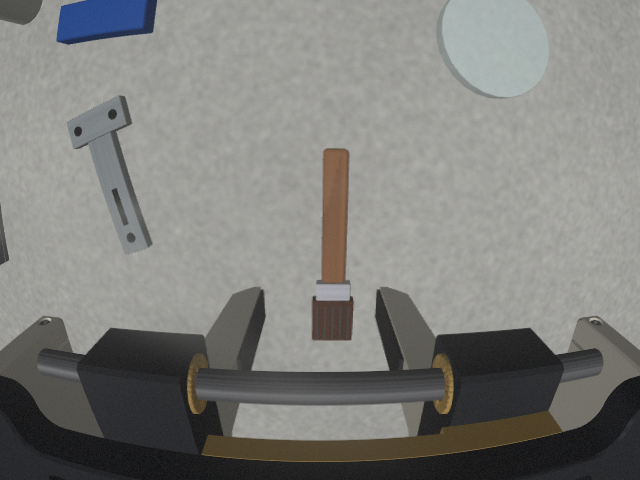

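The wrist view shows the brush whole: toe at (336,150), ferrule at (333,290), head end at (332,340). It also shows the bracket: crosspiece at (99,121), toe at (137,247).

```bash
cat >> h.py <<'E'
def wsnap(f):
    st=get_state(); p,d=capture("wrist"); cv2.imwrite(f"pics/{f}.png",p[:,:,::-1]); return st,p,d
def brush(st,p,z):
    hsv=cv2.cvtColor(p,cv2.COLOR_RGB2HSV)
    m=cv2.inRange(hsv,(4,110,60),(16,255,255)); m=cv2.morphologyEx(m,cv2.MORPH_OPEN,np.ones((3,3)))
    m[330:]=0
    k=max(cv2.findContours(m,0,1)[0],key=cv2.contourArea)[:,0]
    w=cast(k,z,"wrist",st)
    return k,w
def axis(w,yaw0):
    "min-area rect of world points: centre, length along yaw0-ish axis, width, yaw"
    (cx,cy),(a,b),an=cv2.minAreaRect(w.astype(np.float32)); an=np.radians(an)
    if b>a: a,b,an=b,a,an+np.pi/2
    an=(an-yaw0+np.pi/2)%np.pi-np.pi/2+yaw0
    return np.array([cx,cy]),a,b,an
E
python3 - <<'E'
from h import *
f=np.load("w1.npz");p=f["p"];d=f["d"]; st={k:f[k] for k in("tool_pos","tool_rot")}
k,w=brush(st,p,10); c,a,b,an=axis(w,0.05)
print("handle",k.min(0),k.max(0),c.round(1),a,b,an)
toe=c+a/2*np.array([np.cos(an),np.sin(an)]); print("toe",toe.round(1))
# holder: greyish-dark vs table brightness
g=cv2.cvtColor(p,cv2.COLOR_RGB2GRAY); hs=cv2.cvtColor(p,cv2.COLOR_RGB2HSV)
for q in((109,180),(85,125),(200,200),(250,90)): print(q,p[q[1],q[0]],d[q[1],q[0]])
cc,T=cam("wrist",st); v,u=np.mgrid[:480,:640]; A=(u-cc["cx"])/cc["fx"];B=(v-cc["cy"])/cc["fy"];r=np.hypot(A,B)+1e-9
t=np.tan(r)/r*d; P=np.stack([A*t,-B*t,-d],-1)@T[:3,:3].T+T[:3,3]; z=P[...,2]
print("table z",np.median(z[60:140,200:320]),z[60:140,200:320].std(),"holder z",np.median(z[160:180,105:112]))
m=((z>5)&(v>90)&(v<260)&(u>50)&(u<170)).astype(np.uint8)
k=max(cv2.findContours(m,0,1)[0],key=cv2.contourArea)[:,0]; w=cast(k,10,"wrist",st)
c,a,b,an=axis(w,0.35); print("holder",c.round(1),a,b,an)
E
```

```text
handle [331 237] [344 250] [ 513.8 -253.4] 9.873810768127441 9.39320182800293 0.06765232278317486
toe [ 518.8 -253.1]
(109, 180) [125 130 134] 255.06023
(85, 125) [127 130 132] 241.07
(200, 200) [163 164 159] 268.894
(250, 90) [159 159 156] 245.82994
table z 0.8107186722742199 17.57905092445015 holder z 10.75164120260473
holder [554.  -76.9] 120.47412872314453 59.394649505615234 0.3230003942563108
```

```bash
cat >> h.py <<'E'
def wpts(st,d):
    cc,T=cam("wrist",st); v,u=np.mgrid[:480,:640]; A=(u-cc["cx"])/cc["fx"];B=(v-cc["cy"])/cc["fy"];r=np.hypot(A,B)+1e-9
    t=np.tan(r)/r*d; return np.stack([A*t,-B*t,-d],-1)@T[:3,:3].T+T[:3,3]
def frame(c,an):
    e=np.array([np.cos(an),np.sin(an)]); n=np.array([-e[1],e[0]]); return e,n
def slices(X,an,c,lo,hi,step=4):
    "fit centre line of points X (top surface) along axis an between lo..hi: returns lateral offset at 0, yaw, width"
    e,n=frame(c,an); s=(X-c)@e; t=(X-c)@n; S=[];M=[];W=[]
    for a in np.arange(lo,hi,step):
        q=t[(s>=a)&(s<a+step)]
        if len(q)>5: S.append(a+step/2);M.append((q.min()+q.max())/2);W.append(np.ptp(q))
    k=np.polyfit(S,M,1); return k[1],an+np.arctan(k[0]),np.median(W)
E
python3 - <<'E'
from h import *
f=np.load("w1.npz");p=f["p"];d=f["d"]; st={k:f[k] for k in("tool_pos","tool_rot")}
P=wpts(st,d); z=P[...,2]-0.8; v,u=np.mgrid[:480,:640]
top=(z>7)&(z<13)
m=top&(v>130)&(v<350)&(u>300)&(u<365)&((v<290)|((u>305)&(u<360)))
X=P[m][:,:2]; c,a,b,an=axis(X,0.05); print("brush",c.round(1),a,b,an)
e,n=frame(c,an); print(slices(X,an,c,-20,70), np.percentile((X-c)@e,[.2,99.8]))
m=top&(v>90)&(v<260)&(u>50)&(u<170)
X=P[m][:,:2]; c,a,b,an=axis(X,0.35); print("holder",c.round(1),a,b,an); print(slices(X,an,c,-55,30))
E
```

```text
brush [ 506.9 -251.2] 150.69541931152344 31.824508666992188 0.05767655826460434
(np.float64(0.002655789866236374), np.float64(0.04847883955809726), np.float64(17.334016916365947)) [-74.76238516  74.72227759]
holder [553.6 -75.7] 120.66822814941406 57.43476486206055 0.3223318742436735
(np.float64(-0.6171649235009407), np.float64(0.324818913556114), np.float64(24.58509108584053))
```

```bash
python3 -m creep '[[0.6,[-0.55,0.45,3],0.015],[0.6,[-0.55,0.45,3],0],[0.6,[0,0,2],0],[0.6,[0,0,1.6],0],[0.35,[0,0,0],0],[0.1,[0,0,0],0],[0,[0,0,0],0],[0,[0,0,0],0],[0,[0,0,0],0],[0,[0,0,0],0]]' 25
```

```text
time_s: 2.65
tool_pos: [495.5, -258.3, 6.2]
tool_rot: [1.0, 0.023, 0.0, -0.0]
contact_force: [-0.9, 1.3, 4.4]
gripper_width: 17.6
gripper_force: 25.0
```

```bash
python3 -m creep '[[0,[0,0,-3],0],[0,[0,0,-4],0],[0,[0.6,-5.4,-2],0],[0,[0.6,-5.4,0],0],[0,[0.6,-5.4,0],0],[0,[0.6,-5.4,0],0],[0,[0.6,-5.4,0],0],[0,[0.6,-5.4,0],0],[0,[0.4,-5.1,0],0],[0,[0,0,0],0.03]]'
python3 -m creep '[[0,[0,0,0.5],0],[0,[0,0,0.5],0],[0,[0,0,0],0],[0,[0,0,0],0],[0,[0,0,0],0],[0,[0,0,0],0],[0,[0,0,0],0],[0,[0,0,0],0],[0,[0,0,0],0],[0,[0,0,0],0]]'
python3 - <<'E'
from h import *
st,p,d=wsnap("w2"); np.savez("w2.npz",p=p,d=d,**{k:st[k] for k in("tool_pos","tool_rot")}); print(st["tool_pos"],yaw(st),st["contact_force"],st["gripper_width"])
E
```

```text
time_s: 3.9
tool_pos: [517.7, 124.1, 95.3]
tool_rot: [1.0, 0.012, -0.0, -0.002]
contact_force: [-0.1, -0.3, -0.9]
gripper_width: 17.5
gripper_force: 25.0
time_s: 5.15
tool_pos: [518.3, 117.9, 85.7]
tool_rot: [1.0, 0.007, 0.0, -0.0]
contact_force: [-0.6, 0.3, -0.9]
gripper_width: 17.3
gripper_force: 25.0
[518.25366977 117.90922885  85.69720882] 0.014964130766055727 [-0.55042108  0.33929768 -0.86326659] 17.321880357874786
```

View pics/w2.png

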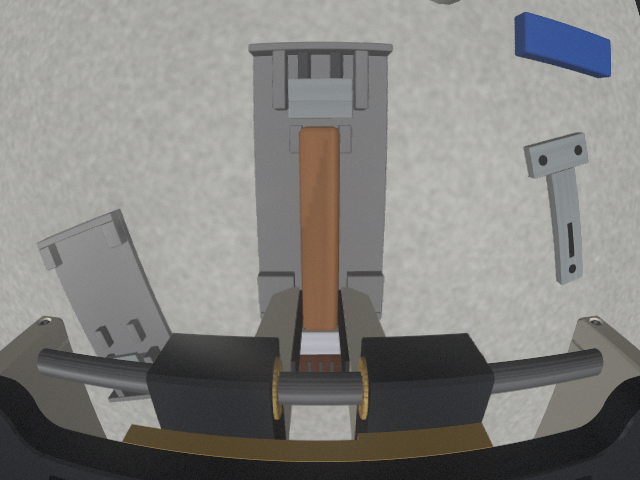

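Tray from above: keeper lip at (320,97), shank guides at (296,138) and (345,138), head guides at (277,285) and (365,285). The brush hangs between the fingers, toe at (320,128).

```bash
cat >> h.py <<'E'
def load(f):
    f=np.load(f); return {k:f[k] for k in("tool_pos","tool_rot")},f["p"],f["d"]
def inbox(X,c,an,s0,s1,t0,t1):
    e,n=frame(c,an); s=(X[...,:2]-c)@e; t=(X[...,:2]-c)@n; return (s>s0)&(s<s1)&(t>t0)&(t<t1)
E
python3 - <<'E'
from h import *
st,p,d=load("w2.npz"); P=wpts(st,d); z=P[...,2]; v,u=np.mgrid[:480,:640]; ok=(d>0)
tb=np.median(z[ok&(u>430)&(u<500)&(v>150)&(v<300)]); print("table",tb)
z=z-tb; c0=np.array([558.,118.]); an=0.016
fl=ok&(z>4)&(z<8)&inbox(P,c0,an,-35,30,-60,60); print("floor",fl.sum(),slices(P[fl][:,:2],an,c0,-35,30))
kp=ok&(z>26)&(z<32)&inbox(P,c0,an,30,110,-40,40); X=P[kp][:,:2]; e,n=frame(c0,an); s=(X-c0)@e;t=(X-c0)@n
print("keeper top z",np.median(z[kp]),"s",np.percentile(s,[.5,50,99.5]),"t",np.percentile(t,[.5,99.5]))
ra=ok&(z>21.5)&(z<25.5)&inbox(P,c0,an,40,110,-40,40); X=P[ra][:,:2]; t=(X-c0)@n; s=(X-c0)@e
print("rails t+",np.percentile(t[t>0],[1,99]),"t-",np.percentile(t[t<0],[1,99]),"s",np.percentile(s,[1,99]))
sg=ok&(z>13.5)&(z<18)&inbox(P,c0,an,20,60,-40,40); X=P[sg][:,:2]; t=(X-c0)@n; s=(X-c0)@e
print("sg t+",np.percentile(t[t>0],[1,99]),"t-",np.percentile(t[t<0],[1,99]),"s",np.percentile(s,[1,99]))
hg=ok&(z>13.5)&(z<18)&inbox(P,c0,an,-90,-30,-50,50); X=P[hg][:,:2]; s=(X-c0)@e; print("hg s max",np.percentile(s,99))
fe=ok&(z>3)&inbox(P,c0,an,70,130,-60,60); X=P[fe][:,:2]; print("far end s",np.percentile((X-c0)@e,99.5))
b=ok&(z>75)&(z<105)&(v>110)&(v<325)&(u>290)&(u<350); X=P[b]; s=(X[:,:2]-c0)@e
print("brush z vs s",np.polyfit(s,X[:,2]-tb,1)); X=X[X[:,2]>tb+80]
cb=np.array([518.,118.]); print("brush",slices(X[:,:2],an,cb,0,75),"toe s",np.percentile((X[:,:2]-c0)@e,99.7))
E
```

```text
table 0.7500743151095577
floor 8309 (np.float64(1.0227488039990955), np.float64(0.019360401939487522), np.float64(87.49843087782118))
keeper top z 28.30159876480998 s [52.92112222 64.62185772 76.78946827] t [-17.79382503  19.99471688]
rails t+ [ 1.08214169 38.8306536 ] t- [-39.01521532  -0.71800203] s [ 59.11221113 100.57779009]
sg t+ [13.5625873  20.69365393] t- [-19.43435029 -10.77755584] s [30.51632481 48.4588642 ]
hg s max -52.062515170470064
far end s 100.5026120544526
brush z vs s [-2.09443715e-02  8.94366096e+01]
brush (np.float64(0.6942781116676284), np.float64(0.020502280022918158), np.float64(17.530586796265283)) toe s 46.30607744069628
```

```bash
python3 -m creep '[[0,[0,0.05,1.5],0],[0,[0,0,1.5],0],[0,[0,0,1.5],0],[0,[0,0,1.2],0],[0,[0,0,0.3],0],[0,[0,0,0.3],0],[0,[0,0,0.2],0],[0,[0,0,0.1],0],[0,[0,0,0],0],[0,[0,0,0],0]]'
python3 - <<'E'
from h import *
st,p,d=wsnap("w3"); P=wpts(st,d); z=P[...,2]; v,u=np.mgrid[:480,:640]; ok=d>0
tb=np.median(z[ok&(u>430)&(u<500)&(v>150)&(v<300)]); z=z-tb; c0=np.array([554.7,119.]); an=.0185; e,n=frame(c0,an)
b=ok&(z>14)&(z<36)&inbox(P,c0,an,-20,53,-8,8); X=P[b]; s=(X[:,:2]-c0)@e; k=np.polyfit(s,X[:,2]-tb,1)
print(st["tool_pos"],st["contact_force"],"tcp tray",[(st["tool_pos"][:2]-c0)@e,(st["tool_pos"][:2]-c0)@n],"slope,top z at 0",k)
X=X[np.abs(X[:,2]-tb-np.polyval(k,s))<2]; print(slices(X[:,:2],an,c0,-20,48),"toe",np.percentile((X[:,:2]-c0)@e,99.7))
E
```

```text
time_s: 6.45
tool_pos: [518.8, 117.4, 20.2]
tool_rot: [1.0, 0.007, 0.001, -0.0]
contact_force: [0.7, -0.6, 2.6]
gripper_width: 17.5
gripper_force: 25.0
[518.82581746 117.44945635  20.15249692] [ 0.65729452 -0.59415162  2.61346174] tcp tray [np.float64(-35.8967271679434), np.float64(-0.8866438049949186)] slope,top z at 0 [-0.04807598 22.20893978]
(np.float64(0.02203661017315396), np.float64(0.017054342104601872), np.float64(15.67558639773371)) toe 49.77053025997461
```

```bash
python3 -m creep '[[0,[0,0,0.06],0],[0,[0.3,0,0],0],[0,[0.3,0,0],0],[0,[0.3,0,0],0],[0,[0.3,0,0],0],[0,[0.3,0,0],0],[0,[0.2,0,0],0],[0,[0,0,0],0],[0,[0,0,0],0],[0,[0,0,0],0]]' 30
cat > chk.py <<'E'
from h import *
import sys
st,p,d=wsnap(sys.argv[1]); P=wpts(st,d); z=P[...,2]; v,u=np.mgrid[:480,:640]; ok=d>0
if sys.argv[2]=="b": c0=np.array([554.7,119.]); an=.0185; lip=56; w=9
tb=np.median(z[ok&(np.abs(z)<4)&inbox(P,c0,an,-60,60,-120,-60)]); z=z-tb; e,n=frame(c0,an)
b=ok&(z>8)&(z<40)&inbox(P,c0,an,-15,lip-4,-8,8); X=P[b]; s=(X[:,:2]-c0)@e; k=np.polyfit(s,X[:,2]-tb,1)
print(tb,st["tool_pos"],st["contact_force"],"tcp tray",(st["tool_pos"][:2]-c0)@e,(st["tool_pos"][:2]-c0)@n,"slope,top z at 0",k)
X=X[np.abs(X[:,2]-tb-np.polyval(k,s))<2]; print("lat,yaw,w",slices(X[:,:2],an,c0,-15,lip-4))
kp=ok&(z>26.5)&(z<32)&inbox(P,c0,an,lip-10,lip+50,-18,18); print("keeper front s",np.percentile((P[kp][:,:2]-c0)@e,[1,50,99]),kp.sum())
E
python3 chk.py w4 b
```

```text
time_s: 7.75
tool_pos: [534.3, 117.6, 18.9]
tool_rot: [1.0, 0.007, -0.001, 0.0]
contact_force: [-4.1, 0.4, 3.0]
gripper_width: 17.4
gripper_force: 30.0
0.7127140113820616 [534.33720841 117.60211048  18.91651158] [-4.12062702  0.40710082  3.00438791] tcp tray -20.38516659243067 -1.0209601541193745 slope,top z at 0 [-0.05313687 21.53222938]
lat,yaw,w (np.float64(-0.021234591738430807), np.float64(0.01944791905137268), np.float64(15.681245273674438))
keeper front s [56.29353517 68.10594186 79.59427257] 4826
```

```bash
python3 -m creep '[[0,[0.3,0,0],0],[0,[0.3,0,0],0],[0,[0.2,0,0],0],[0,[0.2,0,0],0],[0,[0.2,0,0],0],[0,[0,0,0],0],[0,[0,0,0],0],[0,[0,0,0],0],[0,[0,0,0],0],[0,[0,0,0],0]]' 30
python3 chk.py w5 b
```

```text
time_s: 9.05
tool_pos: [544.7, 117.7, 17.8]
tool_rot: [1.0, 0.008, -0.003, 0.0]
contact_force: [-4.9, 0.9, -0.9]
gripper_width: 17.2
gripper_force: 30.0
0.7354135430170743 [544.68627363 117.66352117  17.80991506] [-4.86922262  0.86786395 -0.91078857] tcp tray -10.036736272099624 -1.151006764085845 slope,top z at 0 [-0.04061339 21.03029183]
lat,yaw,w (np.float64(0.03450749080247472), np.float64(0.017184829445512813), np.float64(15.73694831909335))
keeper front s [66.74649495 78.45247434 89.82892092] 4873
```

```bash
python3 -m creep '[[0,[0,0,0.2],0],[0,[0,0,0.2],0],[0,[0,0,0.1],0],[0,[0,0,0.1],0],[0,[0,0,0],0],[0,[0,0,0],0],[0,[0,0,0],0],[0,[0,0,0],0],[0,[0,0,0],0],[0,[0,0,0],0]]' 30
python3 chk.py w6 b
```

```text
time_s: 10.35
tool_pos: [545.4, 117.7, 12.7]
tool_rot: [1.0, 0.008, -0.002, 0.0]
contact_force: [-6.1, -0.4, 2.2]
gripper_width: 17.5
gripper_force: 30.0
0.7240460298276332 [545.37724563 117.68803188  12.67365069] [-6.13896879 -0.444789    2.20034122] tcp tray -9.34542908725817 -1.1392825001700022 slope,top z at 0 [8.30421817e-03 1.63929994e+01]
lat,yaw,w (np.float64(-0.015876608510029918), np.float64(0.019846044014577315), np.float64(15.633230760029141))
keeper front s [67.25566035 79.07374222 90.79730917] 5312
```

```bash
python3 -m creep '[[0,[-0.2,0,0.05],0],[0,[-0.2,0,0],0],[0,[-0.1,0,0],0],[0.25,[0,0,0],0],[0.3,[0,0,0],0],[0.35,[0,0,0],0],[0.35,[0,0,-3],0],[0.35,[0,0,-4],0],[0.4,[0,0,-4],0],[0.4,[0,0,0],0]]'
python3 -m creep '[[0.45,[0,4.5,0],0],[0.45,[0,5,0],0],[0.45,[0,5,0],0],[0.45,[0,4.5,0],0],[0.45,[0,0,0],-0.15],[0.45,[0,0,0],-0.157],[0.45,[0,0,0],0],[0.45,[0,0,0],0],[0.45,[0,0,0],0],[0.45,[0,0,0],0]]'
python3 - <<'E'
from h import *
st,p,d=wsnap("w7"); np.savez("w7.npz",p=p,d=d,**{k:st[k] for k in("tool_pos","tool_rot")}); print(st["tool_pos"],yaw(st))
E
```

```text
time_s: 11.65
tool_pos: [545.3, 118.1, 125.9]
tool_rot: [1.0, 0.007, 0.004, -0.001]
contact_force: [-0.1, 0.2, -0.6]
gripper_width: 37.3
gripper_force: 0.0
time_s: 12.9
tool_pos: [545.1, -72.1, 122.5]
tool_rot: [0.987, 0.16, -0.0, 0.0]
contact_force: [-0.1, 0.1, 0.7]
gripper_width: 41.9
gripper_force: 0.0
[545.10240209 -72.05700024 122.5262094 ] 0.3215927382927462
```

View pics/w7.png

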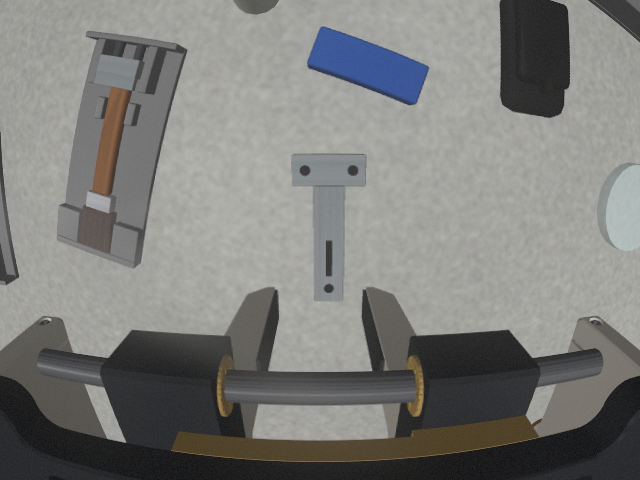

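The brush is seated in its tray, toe under the lip at (120,85) and head at (97,230). The bracket lies ahead, crosspiece at (329,170) and toe at (329,300).

```bash
python3 - <<'E'
from h import *
st,p,d=load("w7.npz"); P=wpts(st,d); z=P[...,2]; v,u=np.mgrid[:480,:640]; ok=d>0
tb=np.median(z[ok&(u>390)&(u<500)&(v>150)&(v<280)]); z=z-tb
m=ok&(z>7)&(z<13)&(v>145)&(v<310)&(u>285)&(u<372); X=P[m][:,:2]
c,a,b,an=axis(X,.32); print("holder",c,a,b,an,slices(X,an,c,-55,30))
l,an2,_=slices(X,an,c,-55,30); e,n=frame(c,an2); g=c+n*l+10*e; print("grip",g,go(st,*g,an2))
c0=np.array([554.7,119.]); an=.0185; e,n=frame(c0,an)
b=ok&(z>8)&(z<21)&inbox(P,c0,an,-25,52,-8,8); s=(P[b][:,:2]-c0)@e; print("brush slope,z",np.polyfit(s,z[b],1), slices(P[b][:,:2],an,c0,-20,50))
kp=ok&(z>26.5)&(z<32)&inbox(P,c0,an,46,106,-18,18); print("keeper front s",np.percentile((P[kp][:,:2]-c0)@e,[1,50,99]))
E
```

```text
holder [554.0246582  -76.43691254] 119.83463287353516 55.6485481262207 0.34165037821208116 (np.float64(0.4604989098001522), np.float64(0.31926410546029677), np.float64(23.114291138359448))
grip [563.37478885 -72.8610048 ] (array([ 1.71,  0.65, -0.  ]), np.float64(0.002))
brush slope,z [8.10991415e-03 1.64363556e+01] (np.float64(-0.17894251066996786), np.float64(0.02044185949046907), np.float64(15.558775444921771))
keeper front s [62.38440981 74.17835433 85.77517733]
```

```bash
python3 -m creep '[[0.45,[0.85,0.32,3.5],0],[0.45,[0.86,0.33,3.5],0],[0.45,[0,0,3],0],[0.45,[0,0,1.8],0],[0.45,[0,0,0],0],[0.1,[0,0,0],0],[0,[0,0,0],0],[0,[0,0,0],0],[0,[0,0,0],0],[0,[0,0,0],0]]' 30
```

```text
time_s: 14.2
tool_pos: [564.2, -73.1, 5.8]
tool_rot: [0.987, 0.16, 0.001, 0.0]
contact_force: [-1.3, 0.1, 6.1]
gripper_width: 23.3
gripper_force: 30.0
```

```bash
python3 -m creep '[[0,[0,0,-3],0],[0,[0,0,-4],0],[0,[0.9,-5.4,-2],0],[0,[0.9,-5.4,0],0],[0,[0.9,-5.4,0],0],[0,[0.9,-5.4,0],0],[0,[0.9,-5.4,0],0],[0,[0.9,-5.4,0],0],[0,[0.8,-5.1,0],0],[0,[0,0,0],0.034]]'
python3 -m creep '[[0,[0,0,0.5],0],[0,[0,0,0.5],0],[0,[0,0,0],0],[0,[0,0,0],0],[0,[0,0,0],0],[0,[0,0,0],0],[0,[0,0,0],0],[0,[0,0,0],0],[0,[0,0,0],0],[0,[0,0,0],0]]'
python3 - <<'E'
from h import *
st,p,d=wsnap("w8"); np.savez("w8.npz",p=p,d=d,**{k:st[k] for k in("tool_pos","tool_rot")}); print(st["tool_pos"],yaw(st))
E
```

```text
time_s: 15.45
tool_pos: [500.4, 309.3, 94.1]
tool_rot: [0.989, 0.148, -0.001, -0.002]
contact_force: [-0.5, -1.1, -1.0]
gripper_width: 23.7
gripper_force: 30.0
time_s: 16.7
tool_pos: [503.5, 302.4, 84.6]
tool_rot: [0.99, 0.143, 0.0, -0.0]
contact_force: [0.0, 0.4, -2.6]
gripper_width: 23.0
gripper_force: 30.0
[503.54350388 302.35196566  84.59479868] 0.2878949711280836
```

View pics/w8.png

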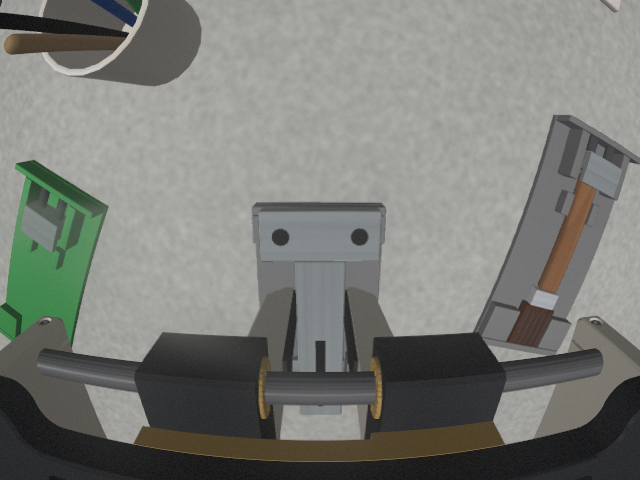

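The held bracket hides most of the tray; its heel end is at (320,205). I'll back off to see the tray.

```bash
python3 -m creep '[[0,[-3,0,0],0],[0,[-5,0,0],0],[0,[-3,0,0],0],[0,[-1,0,0],0],[0,[0,0,0],0],[0,[0,0,0],0],[0,[0,0,0],0],[0,[0,0,0],0],[0,[0,0,0],0],[0,[0,0,0],0]]'
python3 - <<'E'
from h import *
st,p,d=wsnap("w9"); np.savez("w9.npz",p=p,d=d,**{k:st[k] for k in("tool_pos","tool_rot")}); print(st["tool_pos"],yaw(st))
E
```

```text
time_s: 18.0
tool_pos: [388.5, 268.3, 84.6]
tool_rot: [0.99, 0.143, -0.0, -0.0]
contact_force: [-0.6, 0.8, -1.5]
gripper_width: 23.3
gripper_force: 30.0
[388.52963966 268.27646472  84.56575893] 0.2877783876660035
```

View pics/w9.png

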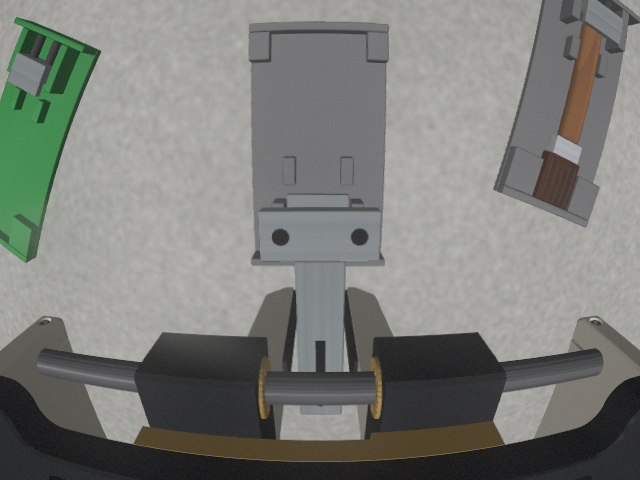

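Tray clear now: heel wall at (320,28), head guides at (259,46) and (378,46), shank guides at (289,170) and (346,170), lip front at about (318,198).

```bash
python3 - <<'E'
from h import *
st,p,d=load("w9.npz"); P=wpts(st,d); z=P[...,2]; v,u=np.mgrid[:480,:640]; ok=d>0
tb=np.median(z[ok&(u>400)&(u<480)&(v>100)&(v<280)]); z=z-tb; print("tb",tb)
c0=np.array([471.6,292.8]); an=.287; e,n=frame(c0,an)
S=lambda m:(P[m][:,:2]-c0)@e; T=lambda m:(P[m][:,:2]-c0)@n
fl=ok&(z>4)&(z<8)&inbox(P,c0,an,-40,40,-60,60); print("floor",slices(P[fl][:,:2],an,c0,-15,40))
far=ok&(z>4)&(z<20)&inbox(P,c0,an,40,100,-60,60); print("heel far s",np.percentile(S(far),[99,99.7]))
sg=ok&(z>13.5)&(z<18)&inbox(P,c0,an,-45,-5,-40,40); t=T(sg); print("sg s",np.percentile(S(sg),[2,98]),"t",np.percentile(t[t>0],[2,98]),np.percentile(t[t<0],[2,98]))
hg=ok&(z>13.5)&(z<18)&inbox(P,c0,an,20,58,-50,50); t=T(hg); print("hg s",np.percentile(S(hg),2),"t",np.percentile(t[t>0],[2,98]),np.percentile(t[t<0],[2,98]))
kp=ok&(z>26)&(z<32)&inbox(P,c0,an,-60,-20,-25,25); print("lip s",np.percentile(S(kp),[98,99.5]),np.percentile(T(kp),[1,99]))
tool=st["tool_pos"][:2]; print("tcp s,t",(tool-c0)@e,(tool-c0)@n)
b=ok&(z>75)&(z<105)&(v>195)&(v<300)&(u>250)&(u<390); X=P[b]; print("part z slope",np.polyfit((X[:,:2]-tool)@e,z[b],1))
print("head s rel tcp",np.percentile((X[:,:2]-tool)@e,[99,99.8]))
cr=b&(v<262); print("cross t rel",np.percentile((P[cr][:,:2]-tool)@n,[1,99]))
sh=b&(v>264)&(u>285)&(u<352); print("shank",slices(P[sh][:,:2],an,tool,5,30))
w=X[:,:2]; hb=(w-tool)@e>np.percentile((w-tool)@e,99.7)-22
k=axis(w[hb],an+np.pi/2); print("cross rect",k, k[3]-np.pi/2, (k[0]-tool)@n)
E
```

```text
tb 0.7687488834534548
floor (np.float64(1.8292805482460823), np.float64(0.284043313049235), np.float64(87.52319468882781))
heel far s [68.95477404 69.31925604]
sg s [-35.95660472 -18.69526483] t [16.84394282 24.53062314] [-20.45214525 -12.82275668]
hg s 44.234015156701254 t [32.22994806 45.16205421] [-41.94693643 -28.96635753]
lip s [-40.35249664 -40.26193353] [-16.589768    20.50611027]
tcp s,t -86.6145976245793 -0.005216537107969543
part z slope [-5.90562579e-02  9.06414310e+01]
head s rel tcp [49.41892261 49.55882221]
cross t rel [-26.7229716   27.86808633]
shank (np.float64(0.9049993706911684), np.float64(0.2676349817132835), np.float64(23.884810366652857))
cross rect (array([425.39199829, 279.82723999]), 56.58637619018555, 22.222774505615234, np.float64(1.8601790393998918)) 0.28938271260499526 0.6434619388928144
```

```bash
python3 -m creep '[[0,[3,-0.12,0],0.004],[0,[4,0,0],0],[0,[3.5,0,0],0],[0,[1.65,0,0],0],[0,[0,0,1.5],0],[0,[0,0,2],0],[0,[0,0,1.5],0],[0,[0,0,0.7],0],[0,[0,0,0],0],[0,[0,0,0],0]]' 25
cat > chk2.py <<'E'
from h import *
import sys
st,p,d=wsnap(sys.argv[1]); P=wpts(st,d); z=P[...,2]; ok=d>0
c0=np.array([472.0,294.7]); an=.283; e,n=frame(c0,an); tool=st["tool_pos"][:2]; ts=(tool-c0)@e
tb=np.median(z[ok&(np.abs(z)<4)&inbox(P,c0,an,0,60,-120,-60)]); z=z-tb
print(tb,"tool",st["tool_pos"],yaw(st),"F",st["contact_force"],"s,t",ts,(tool-c0)@n)
b=ok&(z>10)&(z<40)&inbox(P,c0,an,ts+29,ts+49,-26,26); s=(P[b][:,:2]-tool)@e; k=np.polyfit(s,z[b],1)
g=b&(np.abs(z-np.polyval(k,(P[...,:2]-tool)@e))<1.5); s=(P[g][:,:2]-tool)@e; k=np.polyfit(s,z[g],1)
print("slope up to head",k[0],"under: grip",k[1]-10,"head end",np.polyval(k,49.5)-10,"toe",np.polyval(k,-70.5)-10)
g=ok&(np.abs(z-np.polyval(k,(P[...,:2]-tool)@e))<2)&inbox(P,c0,an,ts+27,ts+56,-31,31)
S=(P[g][:,:2]-c0)@e; T=(P[g][:,:2]-c0)@n; print("head s",np.percentile(S,99.5),"cross t",np.percentile(T,[.5,99.5]).round(2))
E
python3 chk2.py w10
```

```text
time_s: 19.3
tool_pos: [505.1, 303.9, 28.2]
tool_rot: [0.99, 0.141, 0.001, -0.0]
contact_force: [-0.4, 0.4, -1.1]
gripper_width: 23.9
gripper_force: 25.0
0.7353208090351018 tool [505.1425149  303.85315272  28.1523042 ] 0.28384921243205175 F [-0.40748513  0.40765545 -1.11681633] s,t 34.38007762219044 -0.46557616960671133
slope up to head -0.007146255337200145 under: grip 22.635718533113163 head end 22.281978893921753 toe 23.139529534385773
head s 83.72456526795617 cross t [-27.55  27.76]
```

```bash
python3 -m creep '[[0,[0,0,0.3],0],[0,[0,0,0.2],0],[0,[0,0,0.1],0],[0,[0,0,0.1],0],[0,[0,0,0.1],0],[0,[0,0,0.05],0],[0,[0,0,0],0],[0,[0,0,0],0],[0,[0,0,0],0],[0,[0,0,0],0]]' 25; python3 chk2.py w11
```

```text
time_s: 20.6
tool_pos: [504.3, 303.4, 19.2]
tool_rot: [0.99, 0.141, -0.0, 0.0]
contact_force: [-3.6, -1.6, 6.0]
gripper_width: 23.8
gripper_force: 25.0
0.7509491426331749 tool [504.29729798 303.40470236  19.18251889] 0.2839373205762555 F [-3.60660936 -1.5823006   5.96830508] s,t 33.443257514890924 -0.6601717823697797
slope up to head 0.06203271890040896 under: grip 14.307106487485974 head end 17.377726073056216 toe 9.93379980500714
head s 82.23396670878215 cross t [-27.7   27.44]
```

```bash
python3 -m creep '[[0,[0,0,0.05],0],[0,[-0.3,0,0],0],[0,[-0.3,0,0],0],[0,[-0.3,0,0],0],[0,[-0.3,0,0],0],[0,[-0.3,0,0],0],[0,[0,0,0],0],[0,[0,0,0],0],[0,[0,0,0],0],[0,[0,0,0],0]]' 30; python3 chk2.py w12
```

```text
time_s: 21.9
tool_pos: [490.6, 299.4, 18.5]
tool_rot: [0.99, 0.141, 0.0, -0.0]
contact_force: [2.2, 1.3, -2.4]
gripper_width: 23.0
gripper_force: 30.0
0.753356332958333 tool [490.64296685 299.44811513  18.47484484] 0.2837425802038749 F [ 2.18472994  1.34917251 -2.4373193 ] s,t 19.227239921788062 -0.64657186998509
slope up to head 0.06105389266608698 under: grip 13.279741318400209 head end 16.301909005371513 toe 8.975441885441079
head s 68.06363720137482 cross t [-27.73  27.44]
```

```bash
python3 -m creep '[[0,[-0.25,0,0],0],[0,[-0.25,0,0],0],[0,[-0.2,0,0],0],[0,[-0.2,0,0],0],[0,[-0.15,0,0],0],[0,[0,0,0],0],[0,[0,0,0],0],[0,[0,0,0],0],[0,[0,0,0],0],[0,[0,0,0],0]]' 30; python3 chk2.py w13
```

```text
time_s: 23.2
tool_pos: [481.4, 296.8, 19.0]
tool_rot: [0.99, 0.141, 0.001, -0.0]
contact_force: [5.4, 0.7, -2.3]
gripper_width: 23.2
gripper_force: 30.0
0.767005341586497 tool [481.39258276 296.77486569  18.97138353] 0.28371916392428226 F [ 5.40384762  0.68266613 -2.2672213 ] s,t 9.59834550390471 -0.6304301725859776
slope up to head 0.06648338980333228 under: grip 13.82342210492418 head end 17.11434990018913 toe 9.136343123789253
head s 58.474331465049644 cross t [-27.74  27.49]
```

```bash
python3 -m creep '[[0,[0,0,0.2],0],[0,[0,0,0.2],0],[0,[0,0,0.2],0],[0,[0,0,0.1],0],[0,[0,0,0.1],0],[0,[0,0,0],0],[0,[0,0,0],0],[0,[0,0,0],0],[0,[0,0,0],0],[0,[0,0,0],0]]' 30; python3 chk2.py w14
```

```text
time_s: 24.5
tool_pos: [481.8, 296.9, 11.7]
tool_rot: [0.99, 0.141, 0.002, -0.001]
contact_force: [5.2, 0.8, 1.4]
gripper_width: 23.5
gripper_force: 30.0
0.7626314652971189 tool [481.75846223 296.88664826  11.67240636] 0.28353452461951534 F [5.18156515 0.80581409 1.40970061] s,t 9.98088492957399 -0.6252613830029374
slope up to head -0.009895073981696065 under: grip 6.41598556602958 head end 5.926179403935624 toe 7.113588281739151
head s 65.86254255926218 cross t [-30.68  30.63]
```

```bash
python3 -m creep '[[0,[0.2,0,0.05],0],[0,[0.15,0,0],0],[0,[0.1,0,0],0],[0.3,[0,0,0],0],[0.38,[0,0,0],0],[0.42,[0,0,0],0],[0.42,[0,0,-3],0],[0.42,[0,0,-4],0],[0.42,[-2,0,-4],0],[0.42,[-3,0,0],0]]'
python3 -m creep '[[0.42,[-3,0,0],0],[0.42,[-3,0,0],0],[0.42,[0,0,0],0],[0.42,[0,0,0],0],[0.42,[0,0,0],0],[0.42,[0,0,0],0],[0.42,[0,0,0],0],[0.42,[0,0,0],0],[0.42,[0,0,0],0],[0.42,[0,0,0],0]]'
python3 - <<'E'
from h import *
st,p,d=wsnap("w15"); P=wpts(st,d); z=P[...,2]; ok=d>0
c0=np.array([472.0,294.7]); an=.283; e,n=frame(c0,an)
tb=np.median(z[ok&(np.abs(z)<4)&inbox(P,c0,an,-40,60,-120,-60)]); z=z-tb
S=lambda m:(P[m][:,:2]-c0)@e; T=lambda m:(P[m][:,:2]-c0)@n
b=ok&(z>12)&(z<20)&inbox(P,c0,an,-36,55,-9,9); print("slope,z",np.polyfit(S(b),z[b],1),slices(P[b][:,:2],an,c0,-30,30))
c=ok&(z>12)&(z<20)&inbox(P,c0,an,-15,34,-20,20); print("shank",slices(P[c][:,:2],an,c0,-15,34))
kp=ok&(z>26)&(z<32)&inbox(P,c0,an,-80,-30,-18,18); print("lip front s (rest -40.7)",np.percentile(S(kp),[1,50,99]),st["contact_force"])
E
```

```text
time_s: 25.8
tool_pos: [438.2, 284.6, 122.8]
tool_rot: [0.99, 0.141, 0.003, -0.001]
contact_force: [-0.4, 0.1, 0.2]
gripper_width: 39.2
gripper_force: 0.0
time_s: 27.05
tool_pos: [379.0, 266.9, 120.1]
tool_rot: [0.99, 0.141, 0.0, -0.0]
contact_force: [0.1, 0.0, -0.1]
gripper_width: 38.8
gripper_force: 0.0
slope,z [-9.48475137e-04  1.60437473e+01] (np.float64(-0.04726930813501166), np.float64(0.29135472436748905), np.float64(17.805174349165465))
shank (np.float64(0.00847238799984207), np.float64(0.267898876290427), np.float64(23.525590649342472))
lip front s (rest -40.7) [-71.32824815 -59.07733413 -47.57514317] [ 0.06638902  0.03174332 -0.0515242 ]
```

View pics/w15.png

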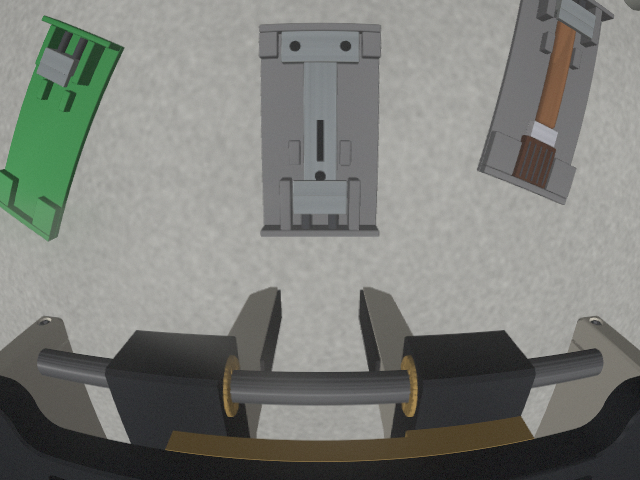

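The bracket is flat, crosspiece against the heel wall at (320,32) and toe under the lip at (320,182). The brush is still seated at (545,100).

```bash
python3 -c "
from cell import *
print(job_done())"
```

```text
the job is handed in; nothing more can be done
None
```

I put the brush and the bracket away flat in their own grey trays, pressed against the heel walls with their keepers held back about 6 and 7 mm, and handed the job in at about 27 s; no verdict came back.

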